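# Snap the fuel filter into its spring clips

### The arm

A 6-joint arm with a two-finger parallel gripper is mounted at the origin on the work surface. World frame = base frame: x ahead of the robot, y to its left, z up, the work surface at z = 0. Lengths are in m, angles in rad, forces in N, time in s.
With the tool pointing down it reaches from about 0.375 to 0.975 m from the base axis. Payload 3.8 kg.
Tool frame: the origin (TCP) lies at the very end of the fingers, on their centre line; the grasp point (between the pads) lies 19 mm behind it; z points along the fingers, y is the line along which they close (so a half turn about z gives the same grasp; the last joint's range is limited). The gripper opens to 85 mm and grips with 20 to 120 N. Pads are 22 mm wide; open, the fingers measure 114 mm over their backs; the gripper's body (76 mm by 85 mm) begins 54 mm behind the grasp point. The pads swing forward as they close: fully open they stand 13 mm farther back than shut.
Start: joints at [1.104, 0.264, 1.604, -0, 1.274, -0.037], TCP at [0.281, 0.614, 0.231] pointing down, gripper open.
Joint ranges: [-2.63, 2.63], [-0.94, 2.18], [0.31, 2.57], [-1.31, 4.45], [0, 2.66], [-2.55, 2.55]. Speed limits (rad/s): [2.57, 2.57, 3.14, 3.14, 3.14, 3.14].

### API

Orientations are given as a rotation vector (axis times angle).
In Python, from workcell import monitor, viewer, job gives the robot as it stands. The module is installed in compiled form; this text tells all that it offers.
- The arm moves only by the tool step_arm, never from a script. Its argument "series" is one flat list of numbers, 4 for each row, row after row: the shift along the tool's x, y, z in m, then the turn about the tool's z in rad. A call has 1 to 8 rows; each row is the pose to reach, as a shift and turn from the pose commanded when the call began, along the tool's axes at that moment; what a row does not reach only later rows make up. A row lasts 1/8 s, in which the tool goes at most 62.5 mm and 10.7 degrees, less where a joint would pass 70% of its speed; a pose out of reach is approached as far as the arm can. A call with a gripper value outside its range is refused whole. "gripper" is the opening, from 0 (shut) to 1 (fully open), set as the call begins (left out, the last holds). The fingers move at their own pace and stop on an object; "newtons" is the grip in N (left out, the last holds). Time passes only in rows, so rows that repeat a pose let the fingers close. It gives the time, the measured TCP pose, the force, the opening and the grip force at its end, in the units of the state.
- monitor.read_state(): the state, without advancing time (a new reading comes with each control period).
- viewer.read_camera(name): name is "scene" or "top"; returns a dict with "image" (480x640x3 uint8, red, green, blue), "intrinsics" (3x3 intrinsics, pixels), "distortion" ([k1, k2, p1, p2, k3] as OpenCV has them; the pictures are not rectified), "T" (4x4, takes a point from camera to world coordinates). Camera axes: x right, y up, looking along -z (the intrinsics and any distortion apply to the point x, -y, -z); pixel columns grow to the right and rows downward; lengths in m; the calibration is good to about 2 mm. A picture is of the moment at which its call begins. There is no depth.
- job.finish_job(): hands the job in; it is judged then, once.
Trained networks look in a picture, given as the dict that the camera call returned (one of the last four; its "shot" number tells which), for a name from the list of things; names that differ only in an ending like _2 or _b are one class to them, and where a whole thing is asked for, a point or a joint stands for the part that bears it (a point fixed in the world has none). Each returns a list of dicts, best first, with "score" (0 to 1); they miss things now and then, are a little off and sometimes report something else, mostly with a low value. They report only what shows in the picture. A call takes as long as a camera call. They do not tell look-alikes from the thing itself.
- viewer.boxes_of(picture, label): "extent" ([centre column, centre row, width, height] in pixels, round what is visible of it).
- viewer.spot_point(picture, label): "point" ([column, row] in pixels: a listed point, or the origin of a listed thing).
The state is a dict: "time": time; "q": joint angles; "joint_vel": joint speeds; "joint_torque": joint torques, N m; "tool_pos": TCP position; "tcp_rot": TCP orientation; "wrist_force": force on the tool from outside, world axes, zero at the start; "torque": the same for the moment, N m; "width": opening from 0.0 (shut) to 1.0 (fully open); "grip_force": force on a finger pad.
Only numpy, scipy, OpenCV 4.12 (cv2) and the standard library are available. Lean on these libraries where they do the work, as an engineer would, in place of code of your own. Each camera call takes 0.05 s, during which the arm holds its last target. There are 200 camera calls.

### The job

On the pump test bench three loose metal fuel filters lie beside a holder with two pairs of sprung clip leaves. Pick out the one filter that fits the holder - the thick one with the long barrel, not the slim one and not the short one - and press it down between the leaves, along the holder, until it snaps past them and sits fully home, then let go. Press it in rather than dropping it in from a height, and leave the other two filters where they lie.

Things in the scene. Friction and masses are not known exactly. Their poses are not given: they have to be found in the camera images.
- filter_mid (a point): Filter to fit; point: its centre, 20 mm above the bench; x along the barrel, either way. Aluminium barrel 36 mm diameter, 104 mm long; at each end a dark hexagon collar 10 mm thick, 40 mm across flats, on which it lies, and an 18 mm brass nozzle: 160 mm overall. 0.1 to 0.2 kg. Grasp from above across mid-barrel; a firm grip (60 N) does no harm.
- slim_mid (a point): Slim filter, bystander, same make: barrel 22 mm diameter, 104 mm long; collars 26 mm across flats; 160 mm overall. Point: its centre, 13 mm above the bench; x along the barrel.
- stub_mid (a point): Short thick filter, bystander, same make: barrel 36 mm diameter, only 50 mm long; collars 40 mm across flats; 106 mm overall. Point: its centre, 20 mm above the bench; x along the barrel.
- seat (a point): Where the filter's centre lies when home, 45 mm above the bench; x along the barrel. Fixed holder: plate 120x76x8 mm; at x=-34 and +34 mm a saddle and two steel spring leaves, 14 mm wide in x, lips 26 mm apart 10 mm above this point, tips at 23 mm; between the pairs, finger room down to the plate. The barrel meets the leaves 24 mm up; press with up to 18 N; below 6 mm they pull it home. Play in x: 11 mm.
Not all that is in view belongs to the job. Leave any blue or brown look-alike of the part that bears filter_mid alone.

How it is judged:
At the end, for the whole second after the job is handed in: The long thick filter is fully home in the holder: its centre within 5 mm in height (6 mm below) and 15 mm sideways of the seat point, its barrel within 0.12 rad of the holder's x axis, at rest; the slim and the short filter within 40 mm of where they started (z of filter_mid in the frame of seat between -0.006 and 0.005 m and horizontal distance between filter_mid and seat below 0.015 m and angle between the x axis of filter_mid and the x axis of seat, either way round below 0.12 rad and linear speed of filter below 0.02 m/s and distance of each of slim_mid, stub_mid from where it was at the start of the episode below 0.04 m); the robot touches nothing.
It fails at once if the slim or the short filter is moved by more than 40 mm (distance of any of slim_mid, stub_mid from where it was at the start of the episode above 0.04 m).
It fails at once if the filter is dropped into the clips: faster than 0.7 m/s over the holder, its centre still 28 mm or more above the seat point (linear speed of filter above 0.7 m/s and horizontal distance between filter_mid and seat below 0.06 m and z of filter_mid in the frame of seat above 0.028 m).
It also fails if it takes over 42 s, if anything falls off the work surface, if the arm or the gripper's body presses on something with over 40 N, if the wrist force passes 120 N, or if a joint passes its speed limit or range.

## Working session

There is one attempt and no reset: what is moved stays moved. The work goes in short steps, Python scripts to look and compute and a tool call to move; the robot and the scene stay as the last step left them, time stands still between calls to the robot, and variables do not carry over. Pictures are saved under pics/ and viewed, at most 10 in all, crops included, and the job is handed in when it is done.

Besides the shell and the picture viewer there is one more tool, called after "Emit:" by a JSON object that holds its "op" and its "data", one argument or row to a line. step_arm: Moves the arm, as the interface text tells. Its arguments: {"type":"object","properties":{"series":{"type":"array"},"gripper":{"type":"number"},"newtons":{"type":"number"}},"required":["series"]}

```bash
mkdir -p pics; cat > h.py <<'E'
import numpy as np, cv2
from workcell import monitor, viewer, job
from scipy.spatial.transform import Rotation as R
def ray(p,uv):
    n=cv2.undistortPoints(np.array([[uv]],float),p["intrinsics"],np.array(p["distortion"],float))[0,0]
    T=np.array(p["T"]);d=T[:3,:3]@np.array([n[0],-n[1],-1]);return T[:3,3],d
def world(p,uv,z):
    o,d=ray(p,uv);return o+d*(z-o[2])/d[2]
def pix(p,X):
    T=np.array(p["T"]);c=T[:3,:3].T@(np.array(X)-T[:3,3]);c=c*[1,-1,-1]
    return cv2.projectPoints(c[None],np.zeros(3),np.zeros(3),p["intrinsics"],np.array(p["distortion"],float))[0].ravel()
def shot(n,f):
    p=viewer.read_camera(n);cv2.imwrite("pics/"+f,p["image"][:,:,::-1]);return p
E
python3 - <<'E'
from h import *
Z=dict(filter_mid=.02,slim_mid=.013,stub_mid=.02,seat=.045)
for c in("top","scene"):
    p=shot(c,c+"0.png")
    print(c,np.round(p["T"],3).tolist())
    for k,z in Z.items():
        for d in viewer.spot_point(p,k)[:4]: print(k,round(d["score"],2),np.round(d["point"]),world(p,d["point"],z).round(4))
        if k!="seat":
            for d in viewer.boxes_of(p,k)[:4]: print("  box",round(d["score"],2),np.round(d["extent"]))
s=monitor.read_state();print(s["tool_pos"],s["tcp_rot"],s["time"])
print(R.from_rotvec(s["tcp_rot"]).as_matrix().round(3))
E
```

```text
top [[-0.077, 0.975, -0.207, 0.255], [-0.997, -0.075, 0.019, -0.076], [0.003, 0.208, 0.978, 1.17], [0.0, 0.0, 0.0, 1.0]]
filter_mid 0.88 [441. 155.] [ 0.6726 -0.3769  0.02  ]
filter_mid 0.72 [420. 341.] [ 0.2751 -0.2837  0.02  ]
filter_mid 0.68 [488. 272.] [ 0.4061 -0.4434  0.02  ]
filter_mid 0.67 [415. 245.] [ 0.4756 -0.2964  0.02  ]
  box 0.87 [446. 156.  63.  46.]
  box 0.85 [489. 274.  64.  47.]
  box 0.64 [420. 340.  52.  73.]
  box 0.63 [414. 246.  29.  75.]
slim_mid 0.61 [354. 211.] [ 0.5606 -0.1752  0.013 ]
slim_mid 0.27 [413. 246.] [ 0.4757 -0.2939  0.013 ]
  box 0.87 [357. 214.  27.  72.]
  box 0.71 [294. 228.  23.  42.]
  box 0.28 [412. 245.  29.  77.]
stub_mid 0.86 [294. 227.] [ 0.5347 -0.0442  0.02  ]
  box 0.55 [292. 228.  23.  52.]
seat 0.97 [154. 264.] [0.4731 0.2488 0.045 ]
scene [[0.781, -0.404, 0.476, 1.023], [0.624, 0.478, -0.618, -0.785], [0.022, 0.78, 0.626, 0.801], [0.0, 0.0, 0.0, 1.0]]
filter_mid 0.76 [282. 426.] [ 0.6621 -0.3856  0.02  ]
filter_mid 0.75 [236. 329.] [ 0.4727 -0.2896  0.02  ]
filter_mid 0.74 [140. 358.] [ 0.3988 -0.438   0.02  ]
filter_mid 0.72 [164. 273.] [ 0.2693 -0.2746  0.02  ]
  box 0.91 [235. 331.  59.  59.]
  box 0.91 [138. 361.  56.  81.]
  box 0.61 [282. 432.  50.  92.]
  box 0.58 [165. 276.  81.  36.]
slim_mid 0.83 [313. 320.] [ 0.5562 -0.1826  0.013 ]
  box 0.73 [313. 318.  80.  37.]
stub_mid 0.88 [346. 269.] [ 0.5243 -0.0421  0.02  ]
  box 0.64 [349. 270.  48.  36.]
seat 0.59 [408. 182.] [0.4704 0.2595 0.045 ]
[0.28127154 0.61362173 0.23134767] [-6.70000232e-01 -3.06930716e+00 -1.31896055e-04] 0.8
[[-0.909  0.417  0.   ]
 [ 0.417  0.909  0.   ]
 [ 0.     0.    -1.   ]]
```

View pics/top0.png

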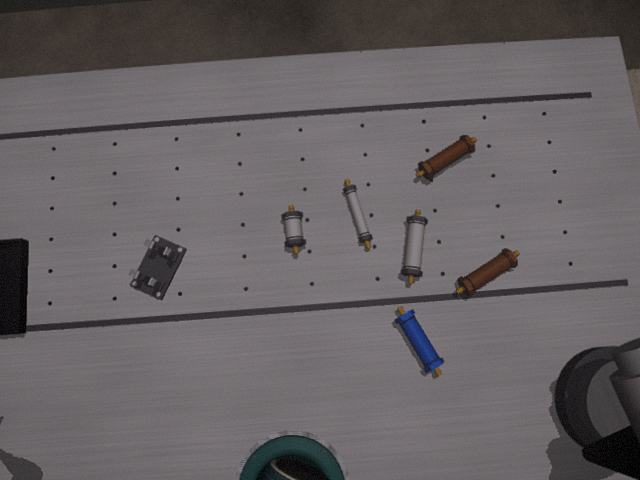

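View pics/scene0.png

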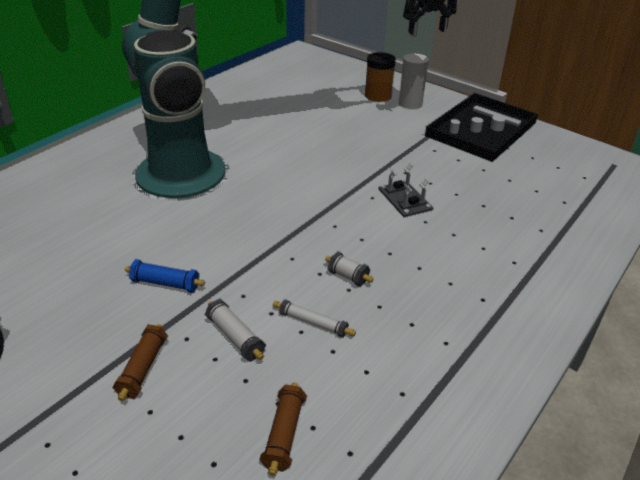

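The top view shows these candidates:
- Silver long thick filter at (415,246).
- Slim one at (357,214).
- Stub at (293,229).
- Brown look-alikes at (446,157) and (488,273).
- Blue look-alike at (420,341).

The one at (415,246) fits: it is aluminium, thick and long-barrelled. The holder is at (158,267). I'll confirm with an enlarged crop and measure the axes.

```bash
python3 - <<'E'
from h import *
p=shot("top","t1.png");im=p["image"]
a=cv2.resize(im[195:300,340:460],None,fx=3.3,fy=5.0*3.3/5,interpolation=cv2.INTER_CUBIC)
b=cv2.resize(im[215:320,95:215],None,fx=3.3,fy=3.3,interpolation=cv2.INTER_CUBIC)
cv2.imwrite("pics/crop1.png",np.hstack([a,b])[:,:,::-1])
hsv=cv2.cvtColor(im,cv2.COLOR_RGB2HSV)
m=cv2.inRange(hsv,(12,110,70),(32,255,255));m[:,:340]=0
n,l,st,ce=cv2.connectedComponentsWithStats(m)
for i in range(1,n):
    if st[i,4]>8: print("brass",ce[i].round(1),st[i,4],world(p,ce[i],.02).round(4))
g=cv2.cvtColor(im,cv2.COLOR_RGB2GRAY)
m=(g<85).astype(np.uint8);m[:220]=0;m[310:]=0;m[:,:110]=0;m[:,205:]=0
m=cv2.morphologyEx(m,cv2.MORPH_CLOSE,np.ones((7,7)))
c=max(cv2.findContours(m,0,2)[0],key=cv2.contourArea)
bx=cv2.boxPoints(cv2.minAreaRect(c));W=np.array([world(p,q,.008) for q in bx])
print("holder",bx.round(1).tolist(),W.round(4).tolist(),"c",W.mean(0).round(4))
for i in range(4):
    d=W[(i+1)%4]-W[i];print(np.linalg.norm(d).round(4),np.arctan2(d[1],d[0]).round(3))
E
```

```text
brass [473.4 139. ] 20 [ 0.7044 -0.4532  0.02  ]
brass [419.8 173.3] 31 [ 0.6335 -0.3248  0.02  ]
brass [347.1 182.1] 27 [ 0.6255 -0.1649  0.02  ]
brass [417.5 212.5] 22 [ 0.546  -0.3096  0.02  ]
brass [367.2 244.1] 34 [ 0.4854 -0.1953  0.02  ]
brass [515.6 253.2] 25 [ 0.4414 -0.5084  0.02  ]
brass [410.6 279.1] 36 [ 0.404  -0.2788  0.02  ]
brass [459.8 289.5] 37 [ 0.374  -0.3791  0.02  ]
brass [400.6 310. ] 35 [ 0.3415 -0.251   0.02  ]
brass [437.6 371.5] 31 [ 0.2116 -0.3131  0.02  ]
holder [[128.60000610351562, 285.79998779296875], [155.0, 233.0], [187.0, 249.0], [160.60000610351562, 301.79998779296875]] [[0.4367, 0.3148, 0.008], [0.5471, 0.2567, 0.008], [0.5066, 0.1885, 0.008], [0.3978, 0.2473, 0.008]] c [0.4721 0.2518 0.008 ]
0.1247 -0.484
0.0793 -2.106
0.1237 2.646
0.0778 1.047
```

View pics/crop1.png

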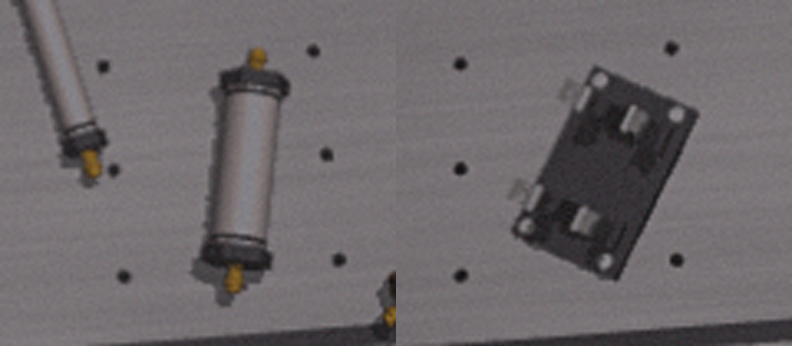

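The crop confirms it: the thick, long silver filter is on the left of the crop, with the slim one beside it. The holder is on the right, with its leaf pairs spaced along its long axis. Moving now.

Emit:
{"op": "step_arm", "data": {
  "series": [-0.035,-0.046,0,0,-0.07,-0.092,0,0,-0.105,-0.138,0,0,-0.14,-0.184,0,0,-0.175,-0.23,0,0,-0.21,-0.276,0,0,-0.245,-0.322,0,0,-0.28,-0.368,0,0],
  "gripper": 1.0
}}

```text
time: 1.85
tool_pos: [0.3827, 0.1607, 0.2317]
tcp_rot: [0.669, 3.068, 0.001]
wrist_force: [-0.0, -0.5, 0.5]
width: 1.002
grip_force: 0.0
```

Emit:
{"op": "step_arm", "data": {
  "series": [-0.035,-0.047,0,0,-0.07,-0.094,0,-0.03,-0.105,-0.141,0,-0.07,-0.14,-0.188,0,-0.1,-0.175,-0.235,0,-0.14,-0.21,-0.282,0,-0.18,-0.245,-0.33,0,-0.217,-0.275,-0.376,0,-0.217]
}}

```text
time: 2.85
tool_pos: [0.476, -0.2963, 0.2315]
tcp_rot: [0.334, 3.123, -0.0]
wrist_force: [0.0, 0.2, 0.3]
width: 1.003
grip_force: 0.0
```

```bash
cat >> h.py <<'E'
def to(x,y,z,yaw):
    s=monitor.read_state();M=R.from_rotvec(s["tcp_rot"]).as_matrix()
    d=M.T@(np.array([x,y,z])-s["tool_pos"]);cy=np.arctan2(M[1,0],M[0,0])
    print("t",round(s["time"],2),"pos",s["tool_pos"].round(4) if hasattr(s["tool_pos"],"round") else s["tool_pos"],"yaw",cy.round(3),"tilt",M[:,2].round(3),"q",np.round(s["q"],2),"width",s["width"],"F",np.round(s["wrist_force"],1))
    print("shift",d.round(4),"turn",round(-(yaw-cy),3))
E
python3 - <<'E'
from h import *
to(.475,-.294,.005,2.928)
p=shot("scene","s1.png")
im=p["image"][230:430,120:420];cv2.imwrite("pics/s1c.png",cv2.resize(im,None,fx=2.5,fy=2.5)[:,:,::-1])
for d in viewer.spot_point(p,"filter_mid")[:4]: print(round(d["score"],2),np.round(d["point"]),world(p,d["point"],.02).round(4))
E
```

```text
t 2.85 pos [ 0.476  -0.2963  0.2315] yaw 2.928 tilt [ 0.001 -0.    -1.   ] q [-0.6   0.05  1.85  0.    1.24 -1.96] width 1.0027250381216277 F [0.  0.2 0.3]
shift [0.0017 0.002  0.2265] turn 0.0
0.95 [165. 277.] [ 0.2795 -0.2807  0.02  ]
0.85 [142. 356.] [ 0.398  -0.4334  0.02  ]
0.83 [236. 331.] [ 0.4766 -0.2936  0.02  ]
0.81 [284. 426.] [ 0.6648 -0.385   0.02  ]
```

View pics/s1c.png

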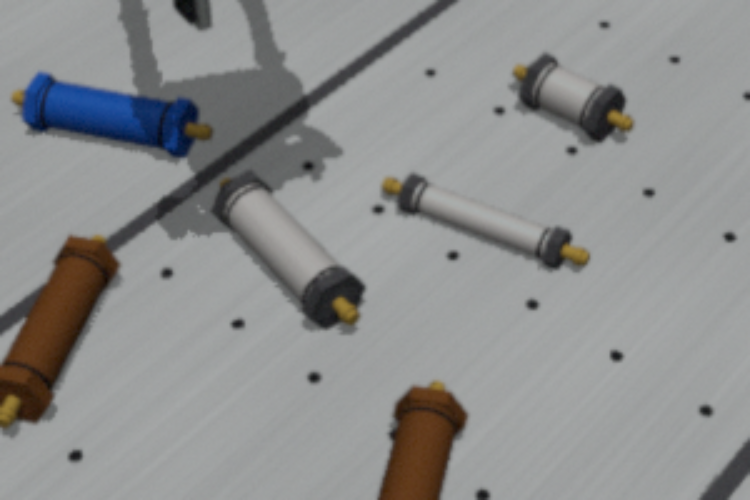

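The view shows the target at crop (290,245), clear on both sides for the fingers. The measurements agree within 2–3 mm. Descending to grasp.

Emit:
{"op": "step_arm", "data": {
  "series": [0,0.001,0.05,0,0.001,0.002,0.1,0,0.001,0.002,0.15,0,0.001,0.002,0.185,0,0.001,0.002,0.21,0,0.001,0.002,0.22,0,0.001,0.002,0.226,0,0.001,0.002,0.226,0]
}}

```text
time: 3.95
tool_pos: [0.4758, -0.292, 0.006]
tcp_rot: [0.333, 3.123, -0.001]
wrist_force: [-0.5, 0.3, 0.7]
width: 1.0
grip_force: 0.0
```

Emit:
{"op": "step_arm", "data": {
  "series": [0,0,0,0,0,0,0,0,0,0,0,0,0,0,0,0,0,0,0,0,0,0,0,0],
  "gripper": 0.0,
  "newtons": 60
}}

```text
time: 4.7
tool_pos: [0.4758, -0.2923, 0.0062]
tcp_rot: [0.334, 3.123, -0.001]
wrist_force: [-2.0, 0.9, 5.7]
width: 0.4
grip_force: 59.8
```

Emit:
{"op": "step_arm", "data": {
  "series": [0,0,-0.02,0,0,0,-0.06,0,0,0,-0.1,0,0,0,-0.14,0,0,0,-0.16,0,0,0,-0.16,0]
}}

```text
time: 5.45
tool_pos: [0.4762, -0.2925, 0.1669]
tcp_rot: [0.333, 3.121, -0.003]
wrist_force: [-0.3, 0.5, -2.6]
width: 0.399
grip_force: 60.2
```

```bash
python3 - <<'E'
from h import *
to(.472,.251,.166,2.647)
p=shot("scene","s2.png")
im=p["image"][130:380,120:460];cv2.imwrite("pics/s2c.png",cv2.resize(im,None,fx=2.3,fy=2.3)[:,:,::-1])
for d in viewer.spot_point(p,"seat")[:2]: print(round(d["score"],2),d["point"],world(p,d["point"],.045).round(4))
for X in [(.472,.251,.045),(.472,.251,.008)]: print(pix(p,X))
E
```

```text
t 5.45 pos [ 0.4762 -0.2925  0.1669] yaw 2.929 tilt [ 0.003 -0.002 -1.   ] q [-0.6   0.09  1.93  0.    1.12 -1.95] width 0.39881139506504293 F [-0.3  0.5 -2.6]
shift [ 1.189e-01  5.303e-01 -2.000e-04] turn 0.282
0.95 [408.6, 183.0] [0.4752 0.2556 0.045 ]
[406.28814364 183.34986714]
[404.48063682 197.05782435]
```

View pics/s2c.png

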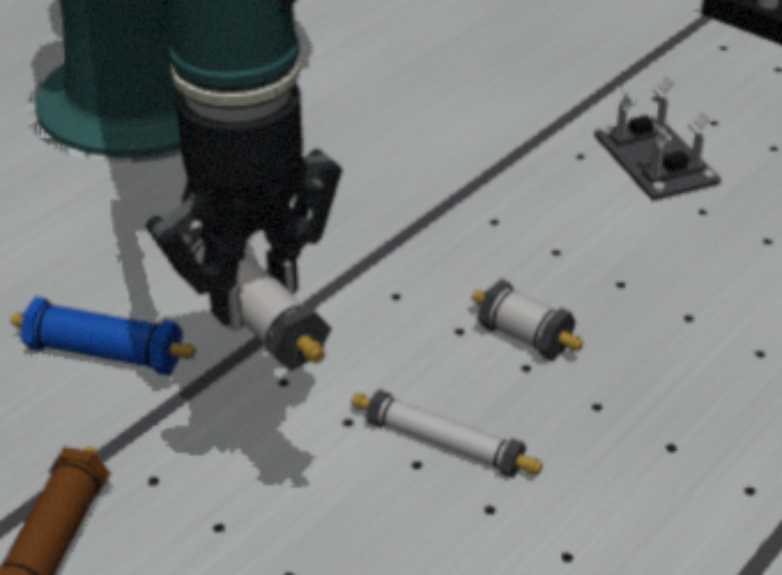

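The filter is held level at crop (275,310) and the holder stands clear at crop (665,145). Carrying it over.

Emit:
{"op": "step_arm", "data": {
  "series": [0.008,0.035,0,0,0.02,0.09,0,0.03,0.033,0.145,0,0.07,0.045,0.2,0,0.1,0.057,0.255,0,0.14,0.07,0.31,0,0.18,0.082,0.365,0,0.22,0.094,0.42,0,0.25]
}}

```text
time: 6.55
tool_pos: [0.4703, 0.14, 0.1631]
tcp_rot: [-0.721, -3.055, 0.003]
wrist_force: [1.1, -0.7, -2.8]
width: 0.398
grip_force: 60.4
```

```bash
python3 - <<'E'
from h import *
to(.473,.252,.11,2.647)
E
```

```text
t 6.55 pos [0.4703 0.14   0.1631] yaw 2.678 tilt [-0.003 -0.001 -1.   ] q [ 0.24 -0.03  2.06 -0.    1.11 -0.87] width 0.3982452918276504 F [ 1.1 -0.7 -2.8]
shift [0.0476 0.1015 0.053 ] turn 0.031
```

Emit:
{"op": "step_arm", "data": {
  "series": [0.016,0.034,0,0.01,0.032,0.068,0.01,0.02,0.043,0.09,0.025,0.031,0.048,0.101,0.045,0.031,0.048,0.101,0.053,0.031,0.048,0.101,0.053,0.031]
}}

```text
time: 7.3
tool_pos: [0.4727, 0.2492, 0.1103]
tcp_rot: [-0.767, -3.043, 0.005]
wrist_force: [-0.2, 0.7, -1.7]
width: 0.4
grip_force: 60.3
```

```bash
python3 - <<'E'
from h import *
to(.473,.252,.055,2.647)
p=shot("scene","s3.png");q=shot("top","t3.png")
a=cv2.resize(p["image"][90:240,340:470],(390,450),interpolation=2);b=cv2.resize(q["image"][200:330,95:225],(400,400),interpolation=2)
b=np.vstack([b,np.zeros((50,400,3),np.uint8)])
cv2.imwrite("pics/c3.png",np.hstack([a,b])[:,:,::-1])
for c in(p,q):
  for k,z in(("filter_mid",.124),("seat",.045)):
    for d in viewer.spot_point(c,k)[:6]:
      w=world(c,d["point"],z)
      if w[1]>.1: print(k,round(d["score"],2),np.round(d["point"]),w.round(4))
hsv=cv2.cvtColor(q["image"],cv2.COLOR_RGB2HSV)
m=cv2.inRange(hsv,(12,110,70),(32,255,255));m[:,260:]=0
n,l,st,ce=cv2.connectedComponentsWithStats(m)
for i in range(1,n):
    if st[i,4]>8: print("brass",ce[i].round(1),st[i,4],world(q,ce[i],.124).round(4))
E
```

```text
t 7.3 pos [0.4727 0.2492 0.1103] yaw 2.648 tilt [-0.004 -0.002 -1.   ] q [ 0.44  0.11  2.02 -0.    1.01 -0.64] width 0.39996786277501495 F [-0.2  0.7 -1.7]
shift [0.0009 0.0028 0.0553] turn 0.001
filter_mid 0.86 [408. 151.] [0.4633 0.2543 0.124 ]
seat 0.68 [409. 178.] [0.4649 0.272  0.045 ]
filter_mid 0.79 [140. 256.] [0.4739 0.2533 0.124 ]
seat 0.89 [152. 263.] [0.4742 0.2529 0.045 ]
brass [158.1 223.4] 37 [0.5366 0.2172 0.124 ]
```

View pics/c3.png

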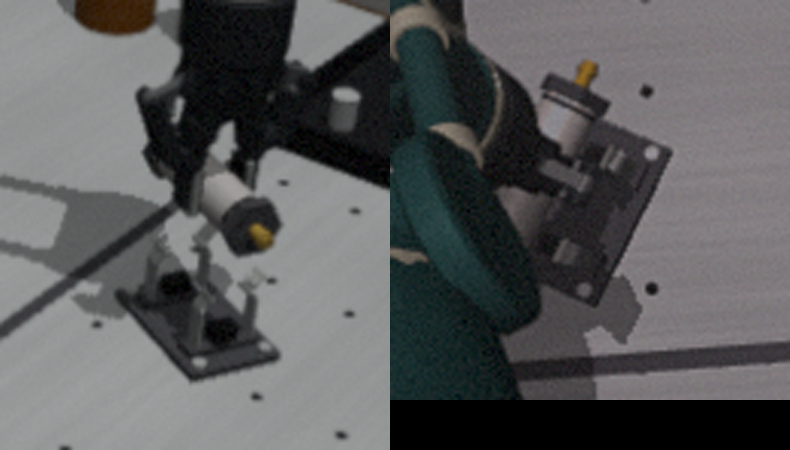

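The filter is aligned above the leaves in both views (scene crop at (240,210), top crop at (570,120)). The axis is parallel to the plate, and the offset is about 2–3 mm in tool y. Pressing down in stages.

Emit:
{"op": "step_arm", "data": {
  "series": [0.001,0.003,0.01,0,0.001,0.003,0.025,0,0.001,0.003,0.036,0,0.001,0.003,0.044,0,0.001,0.003,0.05,0,0.001,0.003,0.054,0,0.001,0.003,0.058,0,0.001,0.003,0.058,0]
}}

```text
time: 8.6
tool_pos: [0.4743, 0.2523, 0.0545]
tcp_rot: [-0.767, -3.046, 0.004]
wrist_force: [-1.6, -5.1, 2.1]
width: 0.399
grip_force: 60.8
```

Emit:
{"op": "step_arm", "data": {
  "series": [0,-0.001,0.003,0,0,-0.001,0.006,0,0,-0.001,0.009,0,0,-0.001,0.012,0]
}}

```text
time: 9.1
tool_pos: [0.4762, 0.2525, 0.0452]
tcp_rot: [0.766, 3.043, 0.001]
wrist_force: [-2.6, -4.4, 11.1]
width: 0.401
grip_force: 61.7
```

Emit:
{"op": "step_arm", "data": {
  "series": [0,-0.002,0.003,0,0,-0.002,0.006,0,0,-0.002,0.008,0,0,-0.002,0.01,0,0,-0.002,0.01,0]
}}

```text
time: 9.72
tool_pos: [0.473, 0.2511, 0.0312]
tcp_rot: [-0.768, -3.046, -0.0]
wrist_force: [2.7, 3.5, -9.7]
width: 0.401
grip_force: 60.5
```

The force has reversed, so the leaves are now pulling the filter home. Releasing and retreating.

Emit:
{"op": "step_arm", "data": {
  "series": [0,0,0.001,0,0,0,0.001,0,0,0,0.001,0,0,0,0.001,0,0,0,0.001,0,0,0,0.001,0],
  "gripper": 1.0
}}

```text
time: 10.48
tool_pos: [0.4733, 0.2508, 0.0314]
tcp_rot: [0.768, 3.046, 0.0]
wrist_force: [0.9, -0.2, 0.9]
width: 1.003
grip_force: 0.0
```

Emit:
{"op": "step_arm", "data": {
  "series": [0,0,-0.01,0,0,0,-0.03,0,0,0,-0.06,0,0,0,-0.1,0,0,0,-0.15,0,0,0,-0.2,0]
}}

```text
time: 11.22
tool_pos: [0.4731, 0.2507, 0.2335]
tcp_rot: [0.768, 3.046, 0.001]
wrist_force: [0.3, -0.3, 0.3]
width: 1.005
grip_force: 0.0
```

Emit:
{"op": "step_arm", "data": {
  "series": [0,0.05,0,0,0,0.1,0,0,0,0.15,0,0,0,0.2,0,0,0,0.2,0,0]
}}

```text
time: 11.85
tool_pos: [0.5687, 0.4296, 0.2305]
tcp_rot: [-0.764, -3.047, -0.0]
wrist_force: [0.5, 0.8, -0.4]
width: 1.0
grip_force: 0.0
```

```bash
python3 - <<'E'
from h import *
to(.473,.252,.055,2.647)
p=shot("scene","s4.png");q=shot("top","t4.png")
a=cv2.resize(p["image"][120:240,345:465],(400,400),interpolation=2);b=cv2.resize(q["image"][200:330,95:225],(400,400),interpolation=2)
cv2.imwrite("pics/c4.png",np.hstack([a,b])[:,:,::-1])
for c in(p,q):
  for k in("filter_mid",):
    for d in viewer.spot_point(c,k)[:6]:
      w=world(c,d["point"],.045)
      if w[1]>.1: print(k,round(d["score"],2),np.round(d["point"]),w.round(4))
  m=cv2.inRange(cv2.cvtColor(c["image"],cv2.COLOR_RGB2HSV),(12,110,70),(32,255,255))
  n,l,st,ce=cv2.connectedComponentsWithStats(m)
  for i in range(1,n):
    w=world(c,ce[i],.045)
    if st[i,4]>8 and .15<w[1]<.35 and w[0]<.6: print("brass",ce[i].round(1),st[i,4],w.round(4))
# triangulation of near tip
E
```

```text
t 11.85 pos [0.5687 0.4296 0.2305] yaw 2.65 tilt [-0.  0. -1.] q [ 0.61  0.34  1.51  0.    1.29 -0.47] width 1.000473972896386 F [ 0.5  0.8 -0.4]
shift [ 0.0005 -0.2018  0.1755] turn 0.003
filter_mid 0.68 [406. 187.] [0.4792 0.2401 0.045 ]
brass [422.6 198.8] 36 [0.531  0.2228 0.045 ]
filter_mid 0.8 [154. 264.] [0.4729 0.249  0.045 ]
brass [167.9 232.8] 35 [0.5362 0.2192 0.045 ]
brass [136.2 295.9] 32 [0.4089 0.2868 0.045 ]
```

View pics/c4.png

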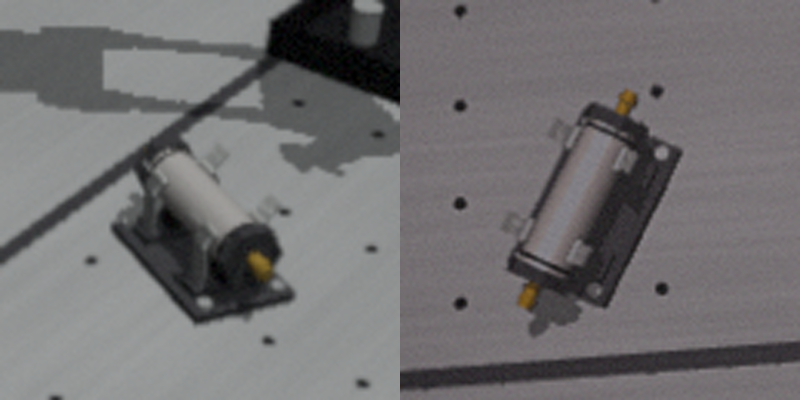

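The filter sits between both leaf pairs. Its nozzles are at top crop (628,100) and (527,295), its axis parallel to the plate, and the leaves wrap over the barrel. It is centred at (0.473, 0.252), which matches the seat, and the gripper is clear.

```bash
python3 -c "
from h import *
print(job.finish_job())"
```

```text
the job is handed in; nothing more can be done
None
```

The long thick filter is pressed home in the holder and released, the gripper is clear, the other filters were not touched, and the job is handed in (no verdict came back).

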